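# Punch the drill spot on a bracket blank

## Robot

A 6-joint arm with a two-finger parallel gripper is mounted at the origin on a cart in front of the work surface, level with it; the furniture and walls round the work are solid. World frame = base frame: x ahead of the robot, y to its left, z up, the work surface at z = 0. Lengths are in m, angles in rad, forces in N, time in s.
With the tool pointing down it reaches from about 0.3 to 0.875 m from the base axis. Payload 6.4 kg.
Tool frame: the origin (TCP) lies between the finger pads; the fingertips stand 22 mm ahead of it and the grasp point (between the pads) lies 3 mm ahead of it; z points along the fingers, y is the line along which they close (so a half turn about z gives the same grasp; the last joint's range is limited). The gripper opens to 85 mm and grips with 20 to 120 N. Pads are 22 mm wide; open, the fingers measure 114 mm over their backs; the gripper's body (76 mm by 85 mm) begins 54 mm behind the grasp point. The pads swing forward as they close: fully open they stand 13 mm farther back than shut.
Start: joints at [1.093, 0.181, 1.607, -0, 1.354, -0.206], TCP at [0.154, 0.554, 0.253] pointing down, gripper open.
Joint ranges: [-2.99, 2.99], [-0.89, 2.07], [0.3, 2.58], [-1.14, 4.28], [0, 2.63], [-3.12, 3.12]. Speed limits (rad/s): [2.57, 2.57, 3.01, 3.14, 3.14, 3.14].

## Interface

Orientations are given as a unit quaternion [w, x, y, z].
In Python, from bench import ctrl, imaging, workorder gives the robot as it stands.
- The arm moves only by the shell command python3 -m pendant 'ROWS' [OPENING]. ROWS is JSON, a list of rows, each a list of 4 numbers: the shift along the tool's x, y, z in cm, then the turn about the tool's z in degrees. In form: [[dx, dy, dz, roll], ...]. A call has 1 to 12 rows; each row is the pose to reach, as a shift and turn from the pose commanded when the call began, along the tool's axes at that moment; what a row does not reach only later rows make up. A row lasts 1/12 s, in which the tool goes at most 41.7 mm and 7.16 degrees, less where a joint would pass 70% of its speed; a pose out of reach is approached as far as the arm can. A call with a gripper value outside its range is refused whole. OPENING is the opening, from 0 (shut) to 1 (fully open), set as the call begins (- or left out, the last holds). The fingers move at their own pace and stop on an object; the grip force is fixed at half the most. Time passes only in rows, so rows that repeat a pose let the fingers close. It gives the time, the measured TCP pose, the force, the opening and the grip force at its end, in the units of the state.
- ctrl.get_obs(): the state, without advancing time (a new reading comes with each control period).
- imaging.camera(name): name is "side" or "top" or "wrist"; returns the picture (420x560x3 uint8, red, green, blue); there is no depth.
- imaging.camera_info(name): a dict with "K" (3x3 intrinsics, pixels), "T" (4x4, takes a point from camera to world coordinates); the wrist camera has in their place "tool_from_camera" (4x4, takes a point from camera to tool coordinates, whose origin is the TCP and whose axes are the flange's). Camera axes: x right, y up, looking along -z (the intrinsics and any distortion apply to the point x, -y, -z); pixel columns grow to the right and rows downward; lengths in m; the calibration is good to about 2 mm. A picture is of the moment at which its call begins: read the wrist's pose just before it. camera_info takes no time and is no camera call.
- workorder.hand_in(): hands the job in; it is judged then, once.
The state is a dict: "time_s": time; "q": joint angles; "dq": joint speeds; "joint_efforts": joint torques, N m; "eef_pos": TCP position; "eef_rot": TCP orientation; "wrist_force": force on the tool from outside, world axes, zero at the start; "torque": the same for the moment, N m; "opening": opening from 0.0 (shut) to 1.0 (fully open); "grasp_force": force on a finger pad.
Only numpy, scipy, OpenCV 4.12 (cv2) and the standard library are available. Lean on these libraries where they do the work, as an engineer would, in place of code of your own. Each camera call takes 0.05 s, during which the arm holds its last target. There are 200 camera calls.

## Task

Take the red automatic centre punch out of its grey holder, set its point on the inked cross of the clamped metal bracket blank and, holding it upright, press straight down just until its hidden spring snaps, without driving it hard against its stop and without firing it anywhere but inside the inked ring. Then stand the punch back in its holder, fully seated, and let go; leave the other kitchen things where they are.

Things in the scene. Friction and masses are not known exactly. Their poses are not given: they have to be found in the camera images.
- punch_grip (a point): Loose red automatic centre punch, 132 mm long, 0.19 kg, upright in its holder, point down. This point: on its axis, middle of the round grip (20 mm diameter, 30 mm below to 31 mm above it; steel cap to 35 mm above). Collar (32 mm wide) under the grip, its underside 35 mm below this point; then a 14 mm sleeve to 66 mm below. Axis z: up along the tool.
- punch: The same punch; origin 97 mm below punch_grip on its axis. The sprung point (8 mm pin, 3.6 mm at its end) sticks out of the sleeve by 11 to 31 mm, a hidden setting that differs each time: its end is 77 to 97 mm below punch_grip. It springs out again after each press.
- punch_sleeve (a point): Lower end of the punch's sleeve, on its axis, 66 mm below punch_grip. As the punch is pressed down after first touch, the push starts at about 4 N, climbs to 11 or 12 N within 6 mm, then the spring snaps and it drops to about 4 to 5 N by 8.5 mm (fired); soon after comes the hard stop, and the push climbs by about 4 N per mm. Over 24 N is too hard.
- mark (a point): Centre of the inked cross with its ring (12 mm across) on the upper face of the aluminium bracket blank (44 x 140 x 6 mm), the spot to punch. The blank's top is 28 mm above the worktop. x axis across the blank, y along it; the two drilled 8 mm holes lie 40 and 72 mm from the cross along +y.
- jig: Fixed light wooden marking block, 92 x 172 x 22 mm (long along its y axis), with the blank clamped on it by two dark straps at its ends (screw heads up to 39 mm above the worktop). Origin: centre of its underside on the worktop. The cross lies at y = -32 mm in its frame.
- holder_mouth (a point): Centre of the hole's mouth in the top of the fixed grey holder (60 x 60 mm, 64 mm high, on a 76 mm square rubber foot). The hole runs straight down through it, 18 mm in diameter with a 3 mm chamfer; seated, the punch's collar lies on this top, so that punch_grip is 35 mm above this point.
- mug_spare: Patterned white mug, 92 x 127 x 95 mm, bystander. Origin: centre of its underside.
- salt_shaker: Grey salt shaker, 44 mm wide, 90 mm high, bystander. Origin: centre of its underside.
- pepper_mill: Wooden pepper mill, 58 mm wide, 170 mm high, bystander. Origin: centre of its underside.
Mind the look-alikes: they are no part of the job. Leave any green look-alike of the punch alone.

How it is judged:
By the outcome, as a careful person would: the job done as asked, in the order asked, and still so for the second after the job is handed in, with the robot touching nothing.
It also fails if it takes over 72 s, if anything falls off the work surface, if the arm or the gripper's body presses on something with over 40 N, if the wrist force passes 120 N, or if a joint passes its speed limit or range.

## Working session

There is one attempt and no reset: what is moved stays moved. The work goes in short steps, Python scripts to look and compute and a shell command to move; the robot and the scene stay as the last step left them, time stands still between calls to the robot, and variables do not carry over. Pictures are saved under pics/ and viewed, at most 10 in all, crops included, and the job is handed in when it is done.

```bash
mkdir -p pics
cat > h.py <<'E'
import numpy as np, cv2
from bench import ctrl, imaging, workorder
from scipy.spatial.transform import Rotation as R
def tool():
    o=ctrl.get_obs(); q=o["eef_rot"]; T=np.eye(4)
    T[:3,:3]=R.from_quat([q[1],q[2],q[3],q[0]]).as_matrix(); T[:3,3]=o["eef_pos"]; return T
def cam(name):
    i=imaging.camera_info(name); K=np.array(i["K"])
    T=tool()@np.array(i["tool_from_camera"]) if name=="wrist" else np.array(i["T"])
    return imaging.camera(name),K,T,i
def ray(K,T,u,v,D=None):
    p=cv2.undistortPoints(np.array([[[u,v]]],float),K,D)[0,0]
    d=T[:3,:3]@np.array([p[0],-p[1],-1]); return T[:3,3],d/np.linalg.norm(d)
def plane(K,T,u,v,z,D=None):
    o,d=ray(K,T,u,v,D); return o+d*(z-o[2])/d[2]
def save(n,im): cv2.imwrite("pics/"+n,im[:,:,::-1])
E
python3 - <<'E'
from h import *
for n in("side","top","wrist"):
    im,K,T,i=cam(n); save(n+"0.png",im); np.savez(n+"0.npz",im=im,K=K,T=T)
    print(n,i.keys(),K.round(1).tolist(),T.round(3).tolist(),{k:v for k,v in i.items() if k not in("K","T")})
print(ctrl.get_obs())
a=[cv2.imread(f"pics/{n}0.png") for n in("top","side","wrist")]
E
```

```text
side dict_keys(['K', 'T']) [[497.5, 0.0, 281.6], [0.0, 497.5, 208.0], [0.0, 0.0, 1.0]] [[0.998, 0.024, -0.055, 0.476], [-0.058, 0.639, -0.767, -0.754], [0.017, 0.769, 0.639, 0.791], [0.0, 0.0, 0.0, 1.0]] {}
top dict_keys(['K', 'T']) [[401.4, 0.0, 275.8], [0.0, 401.4, 213.7], [0.0, 0.0, 1.0]] [[-0.006, 0.997, -0.083, 0.456], [-0.999, -0.003, 0.034, 0.104], [0.033, 0.083, 0.996, 1.028], [0.0, 0.0, 0.0, 1.0]] {}
wrist dict_keys(['K', 'tool_from_camera']) [[335.6, 0.0, 276.7], [0.0, 335.6, 210.9], [0.0, 0.0, 1.0]] [[0.269, -0.912, -0.309, 0.075], [0.963, 0.255, 0.087, 0.575], [-0.0, -0.321, 0.947, 0.373], [0.0, 0.0, 0.0, 1.0]] {'tool_from_camera': array([[-9.03045008e-04,  9.46905793e-01,  3.21509881e-01,
         8.24287351e-02],
       [ 9.99998598e-01,  1.30836603e-03, -1.04461993e-03,
        -5.73819970e-04],
       [-1.40980927e-03,  3.21508487e-01, -9.46905647e-01,
        -1.21001970e-01],
       [ 0.00000000e+00,  0.00000000e+00,  0.00000000e+00,
         1.00000000e+00]])}
{'time_s': 0.15, 'q': array([ 1.09270209e+00,  1.81439986e-01,  1.60777858e+00,  2.15098260e-05,
        1.35378874e+00, -2.06283425e-01]), 'dq': array([ 0.00115564, -0.000688  , -0.00382232,  0.0009111 ,  0.00105585,
        0.00112326]), 'joint_efforts': array([ 9.28376212e-04, -4.45271945e+01, -3.51689386e+01, -2.78459593e-04,
        6.05439229e-03,  2.53422797e-05]), 'eef_pos': array([0.15415656, 0.55354145, 0.25255181]), 'eef_rot': array([-2.47234801e-04,  1.35489691e-01,  9.90778504e-01, -6.62791912e-04]), 'wrist_force': array([ 0.19425215,  0.48389272, -0.03942561]), 'torque': array([0.01398804, 0.0163431 , 0.02308933]), 'grasp_force': 0.0, 'opening': 1.0007241328019063}
```

View pics/top0.png

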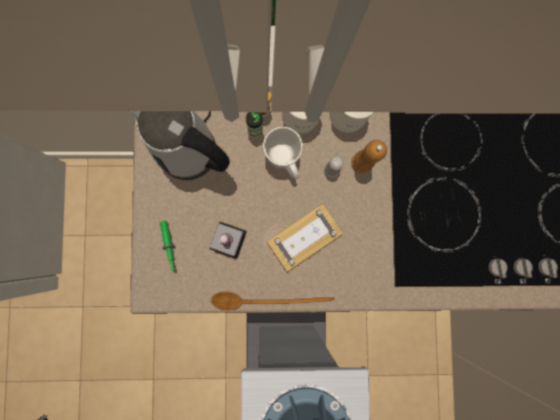

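View pics/side0.png

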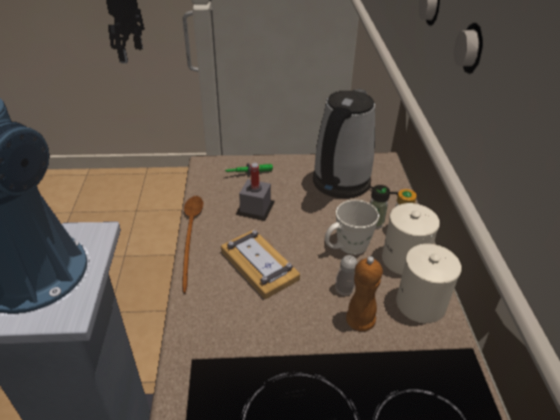

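Candidates: the red tool upright in the grey holder (top 226,240; side 254,180) is the punch. The green one lying flat (top 167,245; side 250,169) is the look-alike, so it stays. The jig is at top (305,238), side (260,262). Next is a close crop to check this.

Run:
```python
from h import *
t=np.load("top0.npz"); s=np.load("side0.npz")
a=cv2.resize(t["im"][195:275,200:350],None,fx=5,fy=5,interpolation=2)[:, :750]
save("a.png",a)
b=cv2.resize(s["im"][155:300,215:305],None,fx=4,fy=4,interpolation=2)
c=np.zeros((580,800,3),np.uint8); c[:580,:360]=b; a2=cv2.resize(a,(440,235)); c[:235,360:]=a2; save("crop1.png",c)
for n,d in(("top",t),("side",s)):
    hsv=cv2.cvtColor(d["im"],cv2.COLOR_RGB2HSV)
    m=(((hsv[...,0]<8)|(hsv[...,0]>165))&(hsv[...,1]>110)&(hsv[...,2]>60)).astype(np.uint8)
    k,l,st,ce=cv2.connectedComponentsWithStats(m)
    for j in range(1,k):
        if st[j,4]>8: print(n,st[j],ce[j].round(1))
```

```text
side [250 168   9  19 137] [254.6 177. ]
```

View pics/crop1.png

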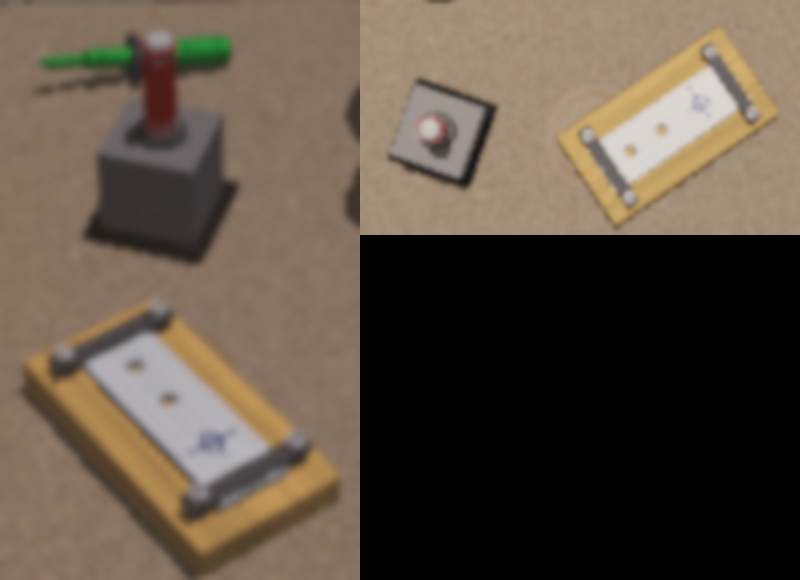

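The crop confirms the red punch, with the cross at top (316,230) / side (268,265) and the cap at top (224.5,239).

Run:
```python
from h import *
t=np.load("top0.npz"); s=np.load("side0.npz")
P=lambda d,u,v,z: plane(d["K"],d["T"],u,v,z).round(4)
print("punch",P(t,224.5,239,.134),P(s,254.6,177,.1))
print("cross",P(t,315.9,230.1,.028),P(s,268,265,.028))
print("hole",P(t,302.6,239,.028),P(s,215+168/4,155+398/4,.028)); print("hole2",P(t,292,246.5,.028),P(s,215+135/4,155+365/4,.028))
T=tool(); print(T.round(3))
p=(P(t,224.5,239,.134)+P(s,254.6,177,.1))/2; p[2]=.099
print("delta tool cm",(T[:3,:3].T@(p-T[:3,3])*100).round(2))
# holder top-face edges orientation
print("edge",P(t,200+(496-360)/2.933,195+103/2.933,.01)-P(t,200+(418-360)/2.933,195+80/2.933,.01))
```

```text
punch [0.4746 0.1882 0.134 ] [0.4786 0.1901 0.1   ]
cross [ 0.4979 -0.0294  0.028 ] [ 0.5021 -0.0256  0.028 ]
hole [0.4758 0.0042 0.028 ] [0.4796 0.0064 0.028 ]
hole2 [0.4574 0.0308 0.028 ] [0.462  0.0326 0.028 ]
[[-0.963  0.268 -0.001  0.154]
 [ 0.268  0.963 -0.001  0.554]
 [ 0.    -0.001 -1.     0.253]
 [ 0.     0.     0.     1.   ]]
delta tool cm [-40.85 -26.42  15.38]
edge [-0.0201 -0.0671  0.    ]
```

```bash
python3 -m pendant '[[-40.8,-26.4,0,0],[-40.8,-26.4,0,0],[-40.8,-26.4,0,0],[-40.8,-26.4,0,0],[-40.8,-26.4,0,0],[-40.8,-26.4,0,0],[-40.8,-26.4,0,0],[-40.8,-26.4,0,0],[-40.8,-26.4,0,0],[-40.8,-26.4,0,0],[-40.8,-26.4,0,0],[-40.8,-26.4,0,0]]' 1; python3 -m pendant '[[-0.5,-0.4,1,0],[-0.5,-0.4,1,0],[-0.5,-0.4,1,0],[-0.5,-0.4,1,0]]'
python3 - <<'E'
from h import *
im,K,T,i=cam("wrist"); save("w1.png",im); np.savez("w1.npz",im=im,K=K,T=T); print(ctrl.get_obs()["eef_pos"],ctrl.get_obs()["wrist_force"],ctrl.get_obs()["time_s"])
E
```

```text
time_s: 1.15
eef_pos: [0.4784, 0.187, 0.2533]
eef_rot: [0.0, 0.136, 0.991, -0.0]
wrist_force: [-0.0, 0.0, -0.3]
opening: 1.0
grasp_force: 0.0
time_s: 1.48
eef_pos: [0.4792, 0.1858, 0.243]
eef_rot: [-0.001, 0.135, 0.991, 0.0]
wrist_force: [0.4, -1.0, 0.4]
opening: 1.0
grasp_force: 0.0
[0.47930595 0.18607687 0.24331226] [-1.20108382  0.16426842 -0.00437135] 1.5333
```

View pics/w1.png

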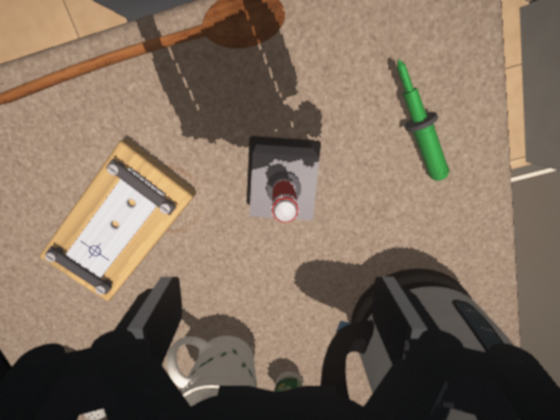

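The wrist view shows the punch cap at (286,211), the cross at (95,250), and the kettle beyond the right finger. I'll measure the cap and cross and check kettle clearance.

Run:
```python
from h import *
d=np.load("w1.npz"); im,K,T=d["im"],d["K"],d["T"]
hsv=cv2.cvtColor(im,cv2.COLOR_RGB2HSV)
red=(((hsv[...,0]<8)|(hsv[...,0]>170))&(hsv[...,1]>110)).astype(np.uint8); red[:150]=0;red[230:]=0;red[:,:250]=0;red[:,320:]=0
print("red",cv2.boundingRect(red))
cap=((im.min(2)>135)).astype(np.uint8); cap[:190]=0;cap[235:]=0;cap[:,:265]=0;cap[:,310:]=0
k,l,st,ce=cv2.connectedComponentsWithStats(cap); j=1+st[1:,4].argmax(); print(st[j],ce[j])
p=plane(K,T,*ce[j],.134); print("cap",p)
c=plane(K,T,95,250,.028); print("cross",c, "hole",plane(K,T,115,224,.028),plane(K,T,131,203,.028))
print("tool delta cm",((T[:3,:3].T@(p-T[:3,3]))*100).round(2))
# holder top corners
g=cv2.resize(im[130:230,235:335],None,fx=5,fy=5); save("g.png",g)
t=np.load("top0.npz"); s=np.load("side0.npz")
for u,v in((215,165),(228,160)): print([plane(t["K"],t["T"],u,v,z).round(3) for z in(.15,.22)])
for u,v in((322,140),(318,175)): print([plane(s["K"],s["T"],u,v,z).round(3) for z in(.05,.15,.2)])
```

```text
red (272, 181, 26, 30)
[275 190  35  33 740] [294.48243243 208.57972973]
cap [0.47645914 0.19952807 0.134     ]
cross [ 0.49928852 -0.02741509  0.028     ] hole [0.47700307 0.00649825 0.028     ] [0.45980229 0.03245278 0.028     ]
tool delta cm [  1.28   0.17 -24.23]
[array([0.637, 0.208, 0.15 ]), array([0.623, 0.2  , 0.22 ])]
[array([0.649, 0.18 , 0.15 ]), array([0.633, 0.174, 0.22 ])]
[array([0.67 , 0.427, 0.05 ]), array([0.643, 0.267, 0.15 ]), array([0.63 , 0.188, 0.2  ])]
[array([0.639, 0.262, 0.05 ]), array([0.617, 0.124, 0.15 ]), array([0.606, 0.056, 0.2  ])]
```

Run:
```python
from h import *
d=np.load("w1.npz"); im,K,T=d["im"],d["K"],d["T"]
cap=((im.min(2)>165)).astype(np.uint8); cap[:190]=0;cap[235:]=0;cap[:,:265]=0;cap[:,310:]=0
k,l,st,ce=cv2.connectedComponentsWithStats(cap); print(st[1:],ce[1:])
for uv in((285,210.5),(285.5,182)): print(plane(K,T,*uv,.134))
p=plane(K,T,285,210.5,.134); T=tool()
print("tool delta cm",((T[:3,:3].T@(p-T[:3,3]))*100).round(2))
```

```text
[[307 190   1   1   1]
 [300 198   1   1   1]
 [298 201   1   2   2]
 [275 202  21  19 313]
 [270 207   1   1   1]
 [299 206   1   1   1]
 [299 211   1   2   2]] [[307.         190.        ]
 [300.         198.        ]
 [298.         201.5       ]
 [285.05111821 210.98083067]
 [270.         207.        ]
 [299.         206.        ]
 [299.         211.5       ]]
[0.47603207 0.19255199 0.134     ]
[0.4557114  0.19840222 0.134     ]
tool delta cm [ 0.48  0.54 10.93]
```

```bash
python3 -m pendant '[[0.4,0.4,3.5,0],[0.4,0.4,7,0],[0.4,0.4,10.5,0],[0.4,0.4,13,0],[0.4,0.4,14,0],[0.4,0.4,14,0],[0.4,0.4,14,0]]' 1
python3 - <<'E'
from h import *
im,K,T,i=cam("wrist"); save("w2.png",im); np.savez("w2.npz",im=im,K=K,T=T); print(tool().round(4)[:3,3])
E
```

```text
time_s: 2.12
eef_pos: [0.4777, 0.1906, 0.1042]
eef_rot: [0.0, 0.135, 0.991, 0.0]
wrist_force: [0.5, -0.7, 0.1]
opening: 0.999
grasp_force: 0.0
[0.4785 0.1906 0.1051]
```

View pics/w2.png

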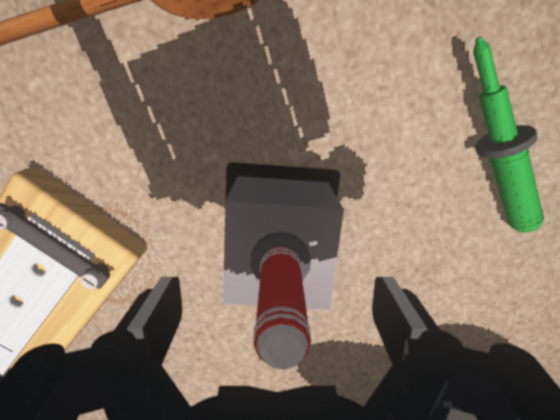

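Cap at (282,345), centred between the fingers.

Run:
```python
from h import *
d=np.load("w2.npz"); K,T=d["K"],d["T"]
t=tool()
for uv,z in(((282.5,345),.134),((281,258),.0695)):
    p=plane(K,T,*uv,z); print(p.round(4),((t[:3,:3].T@(p-t[:3,3]))*100).round(2))
```

```text
[0.4737 0.1931 0.134 ] [ 0.53  0.12 -2.89]
[0.4743 0.1934 0.0695] [0.49 0.15 3.56]
```

```bash
python3 -m pendant '[[0.5,0.1,0.3,0],[0.5,0.1,0.3,0],[0.5,0.1,0.3,0]]' 1; python3 -m pendant '[[0,0,0,0],[0,0,0,0],[0,0,0,0],[0,0,0,0],[0,0,0,0],[0,0,0,0],[0,0,0,0],[0,0,0,0],[0,0,0,0],[0,0,0,0]]' 0.1
```

```text
time_s: 2.42
eef_pos: [0.4733, 0.1924, 0.1014]
eef_rot: [0.001, 0.135, 0.991, 0.0]
wrist_force: [0.4, -0.3, 0.0]
opening: 1.005
grasp_force: 0.0
time_s: 3.25
eef_pos: [0.4732, 0.1922, 0.1005]
eef_rot: [0.0, 0.135, 0.991, 0.0]
wrist_force: [-0.1, 0.7, 1.8]
opening: 0.222
grasp_force: 58.4
```

```bash
python3 -m pendant '[[0,0,-2,0],[0,0,-4,0],[0,0,-6,0],[0,0,-8,0],[0,0,-10,0],[0,0,-11,0],[0,0,-11,0],[0,0,-11,0]]'
python3 - <<'E'
from h import *
t=tool(); print(t.round(4)); c=np.array([.4995,-.0275,.028]); g=np.array([.474,.193,0])
print("shift cm",(t[:3,:3].T@(c-t[:3,3])*100).round(2), (t[:3,:3].T@(c-g)*100).round(2))
im,K,T,i=cam("wrist"); save("w3.png",im); np.savez("w3.npz",im=im,K=K,T=T)
im,K,T,i=cam("side"); np.savez("s3.npz",im=im,K=K,T=T); save("s3.png",im)
E
```

```text
time_s: 3.92
eef_pos: [0.4726, 0.192, 0.2097]
eef_rot: [-0.0, 0.135, 0.991, -0.0]
wrist_force: [0.2, 0.5, -2.8]
opening: 0.219
grasp_force: 60.1
[[-9.633e-01  2.684e-01 -3.000e-04  4.726e-01]
 [ 2.684e-01  9.633e-01 -2.000e-04  1.920e-01]
 [ 3.000e-04 -2.000e-04 -1.000e+00  2.097e-01]
 [ 0.000e+00  0.000e+00  0.000e+00  1.000e+00]]
shift cm [ -8.48 -20.42  18.17] [ -8.37 -20.56  -2.8 ]
```

View pics/w3.png

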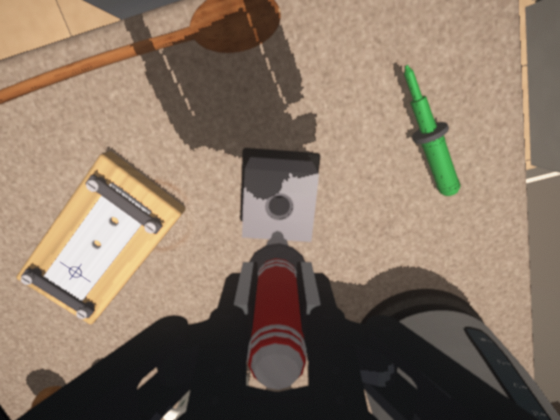

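Punch held straight (cap 277,365; collar 277,263), holder mouth visible at (279,207), cross at (76,271).

```bash
cat >> h.py <<'E'
def intool(K,T,t,u,v,dz): # point of ray at tool-z = dz (m)
    o,d=ray(K,T,u,v); A=t[:3,:3].T; o=A@(o-t[:3,3]); d=A@d; return (o+d*(dz-o[2])/d[2])
E
python3 - <<'E'
from h import *
d=np.load("w3.npz"); K,T,im=d["K"],d["T"],d["im"]; t=tool()
hs=cv2.cvtColor(im,cv2.COLOR_RGB2GRAY)
m=(hs<75).astype(np.uint8); m[:190]=0; m[225:]=0; m[:,:262]=0; m[:,298:]=0
k,l,st,ce=cv2.connectedComponentsWithStats(m); print(st[1:],ce[1:])
print("mouth",plane(K,T,279,207,.064).round(4),"cross",plane(K,T,76,271,.028).round(4))
gz=0.003
print("cap",intool(K,T,t,277,366,gz-.035)*100,"collar",intool(K,T,t,277,262,gz+.032)*100)
print("cross rel tool", (t[:3,:3].T@(plane(K,T,76,271,.028)-t[:3,3])*100).round(2),"mouth",(t[:3,:3].T@(plane(K,T,279,207,.064)-t[:3,3])*100).round(2))
E
```

```text
[[262 190  16   8  76]
 [270 196  19  19 274]] [[268.09210526 192.48684211]
 [278.93065693 204.95620438]]
mouth [0.4775 0.1923 0.064 ] cross [ 0.4992 -0.0269  0.028 ]
cap [-0.39662777 -0.0126285  -3.2       ] collar [0.012942   0.00903291 3.5       ]
cross rel tool [ -8.55 -20.32  18.06] mouth [-0.57  0.21 14.45]
```

```bash
python3 -m pendant '[[-1.4,-3.4,0,0],[-2.8,-6.8,0,0],[-4.2,-10.2,0,0],[-5.6,-13.6,0.5,0],[-7,-17,1.5,0],[-8.2,-19.8,3,0],[-8.5,-20.4,4,0],[-8.5,-20.4,4,0],[-8.5,-20.4,4,0],[-8.5,-20.4,4,0]]'
python3 - <<'E'
from h import *
im,K,T,i=cam("wrist"); np.savez("w4.npz",im=im,K=K,T=T)
im2,K,T,i=cam("side"); np.savez("s4.npz",im=im2,K=K,T=T)
t=tool(); print(t.round(4)[:3,3])
c=np.zeros((600,800,3),np.uint8)
c[:,:400]=cv2.resize(im[120:420,180:380],None,fx=2,fy=2); c[:,400:]=cv2.resize(im2[140:290,220:320],None,fx=4,fy=4,interpolation=2); save("c4.png",c)
E
```

```text
time_s: 4.85
eef_pos: [0.4997, -0.0261, 0.17]
eef_rot: [-0.001, 0.135, 0.991, 0.0]
wrist_force: [-0.0, -0.1, -1.1]
opening: 0.214
grasp_force: 60.1
[ 0.5002 -0.0259  0.1707]
```

View pics/c4.png

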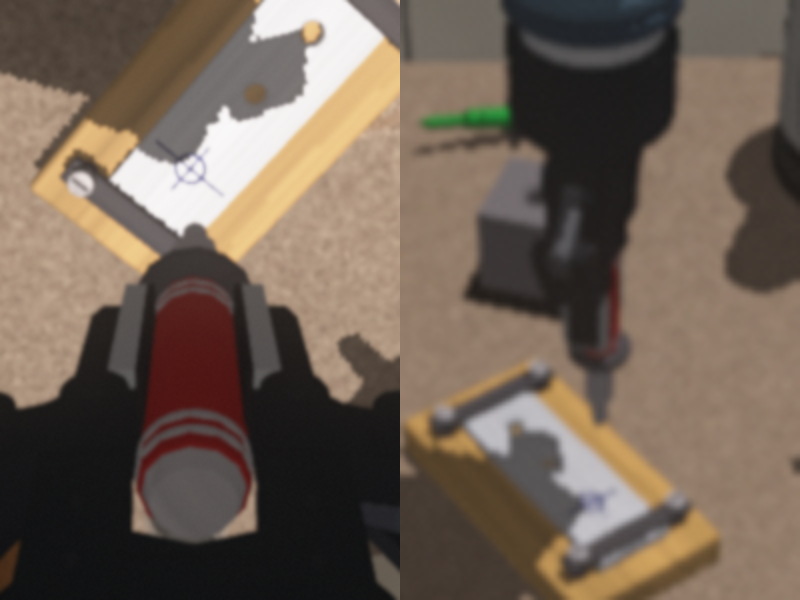

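Tip at side (270,245), cross at side (268.8,265.5) and wrist (275,204.5), sleeve tip at wrist (277.5,~232).

Run:
```python
from h import *
t=tool(); d=np.load("s4.npz"); w=np.load("w4.npz")
def vert(d,u,v,p):
    o,r=ray(d["K"],d["T"],u,v); A=np.c_[r,[0,0,-1]]; s=np.linalg.lstsq(A,np.r_[p,0]-o,rcond=None)[0]; q=o+s[0]*r; return q.round(4)
p=t[:2,3]
print("tcp",t[:3,3],"tip",vert(d,270,245,p),"collar",vert(d,270.2,227.5,p), "collar if z fixed",plane(d["K"],d["T"],270.2,227.5,t[2,3]-.0355))
print("cross side",plane(d["K"],d["T"],268.8,265.5,.028),"wrist",plane(w["K"],w["T"],275,204.5,.028))
print("rel tool",[(t[:3,:3].T@(plane(x["K"],x["T"],u,v,.028)-t[:3,3])*100).round(2) for x,u,v in((d,268.8,265.5),(w,275,204.5))])
for z in(.08,.09,.1): print(z,"wrist low",intool(w["K"],w["T"],t,277.5,232,z)*100)
```

```text
tcp [ 0.50020003 -0.02594486  0.17074675] tip [ 0.5062 -0.0262  0.0868] collar [ 0.5065 -0.0262  0.1346] collar if z fixed [ 0.50643204 -0.02696551  0.13524675]
cross side [ 0.50371349 -0.02714235  0.028     ] wrist [ 0.50028166 -0.02797675  0.028     ]
rel tool [array([-0.36, -0.03, 14.27]), array([-0.05, -0.2 , 14.27])]
0.08 wrist low [ 0.07331646 -0.01532619  8.        ]
0.09 wrist low [-0.33555334 -0.01204857  9.        ]
0.1 wrist low [-7.44423134e-01 -8.77095152e-03  1.00000000e+01]
```

```bash
python3 -m pendant '[[0,-0.1,2,0],[0,-0.1,3.5,0],[0,-0.1,4.3,0],[0,-0.1,4.6,0],[0,-0.1,4.6,0],[0,-0.1,4.6,0],[0,-0.1,4.6,0]]'
python3 - <<'E'
from h import *
im,K,T,i=cam("wrist"); np.savez("w5.npz",im=im,K=K,T=T)
im2,K,T,i=cam("side"); np.savez("s5.npz",im=im2,K=K,T=T)
t=tool(); print(t.round(4)[:3,3])
c=np.zeros((600,800,3),np.uint8)
c[:,:400]=cv2.resize(im[180:255,252:302],None,fx=8,fy=8,interpolation=2); c[:,400:]=cv2.resize(im2[210:285,245:295],None,fx=8,fy=8,interpolation=2); save("c5.png",c)
E
```

```text
time_s: 5.53
eef_pos: [0.5005, -0.0282, 0.1253]
eef_rot: [0.001, 0.135, 0.991, -0.0]
wrist_force: [-0.3, 0.3, -1.9]
opening: 0.214
grasp_force: 60.2
[ 0.5004 -0.0283  0.1252]
```

View pics/c5.png

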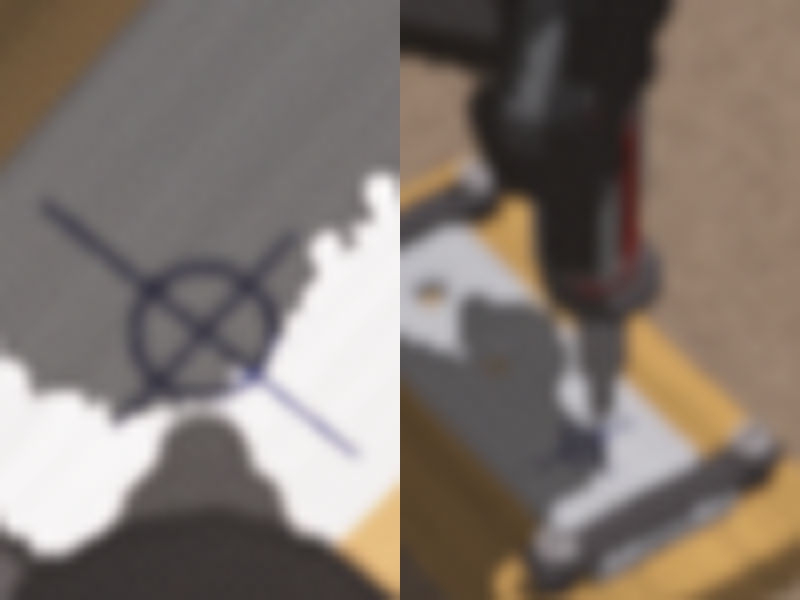

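Wrist: cross (277.4,221), tip (277.5,232). Side: tip (270.3,263), cross (269.6,264.6). The tip is nearly over the cross.

Run:
```python
from h import *
t=tool(); d=np.load("s5.npz"); w=np.load("w5.npz")
c=plane(w["K"],w["T"],277.4,221,.028); print("cross wrist",c,(t[:3,:3].T@(c-t[:3,3])*100).round(2))
for z in(.078,.080,.083,.086,.09): print(z,"tip tool",intool(w["K"],w["T"],t,277.5,232.2,z)*100)
a=plane(d["K"],d["T"],269.6,264.6,.028);print("side cross",a)
for z in(.03,.034,.038,.042):
  b=plane(d["K"],d["T"],270.3,262.9,z); print(z,b-a,(t[:3,:3].T@(b-a)*100).round(2))
```

```text
cross wrist [ 0.49982566 -0.02787214  0.028     ] [0.09 0.03 9.72]
0.078 tip tool [0.03704861 0.02687251 7.8       ]
0.08 tip tool [-0.04531058  0.02759679  8.        ]
0.083 tip tool [-0.16884937  0.02868321  8.3       ]
0.086 tip tool [-0.29238816  0.02976963  8.6       ]
0.09 tip tool [-0.45710655  0.0312182   9.        ]
side cross [ 0.50549638 -0.02460965  0.028     ]
0.03 [0.0015905  0.00295607 0.002     ] [-0.07  0.33 -0.2 ]
0.034 [ 0.00142642 -0.00089579  0.006     ] [-0.16 -0.05 -0.6 ]
0.038 [ 0.00126234 -0.00474766  0.01      ] [-0.25 -0.42 -1.  ]
0.042 [ 0.00109827 -0.00859952  0.014     ] [-0.34 -0.8  -1.4 ]
```

The side cross reading in that crop was corrupted by the pin. Using the earlier clean value (268.4,265.2), both views agree the punch sits about 5 mm toward tool -x, with the tip about 5 mm above the blank. I'll shift +5.5 mm in x and look again.

```bash
python3 -m pendant '[[0.2,0,0,0],[0.5,0,0,0],[0.55,0,0,0],[0.55,0,0,0],[0.55,0,0,0]]'
python3 - <<'E'
from h import *
im,K,T,i=cam("wrist"); np.savez("w6.npz",im=im,K=K,T=T)
im2,K,T,i=cam("side"); np.savez("s6.npz",im=im2,K=K,T=T)
t=tool(); print(t.round(4)[:3,3])
c=np.zeros((600,800,3),np.uint8)
c[:,:400]=cv2.resize(im[180:255,252:302],None,fx=8,fy=8,interpolation=2); c[:,400:]=cv2.resize(im2[210:285,245:295],None,fx=8,fy=8,interpolation=2); save("c6.png",c)
E
```

```text
time_s: 6.05
eef_pos: [0.4944, -0.0267, 0.1244]
eef_rot: [0.0, 0.136, 0.991, -0.0]
wrist_force: [1.2, -0.4, -2.3]
opening: 0.224
grasp_force: 60.2
[ 0.4945 -0.0268  0.1243]
```

View pics/c6.png

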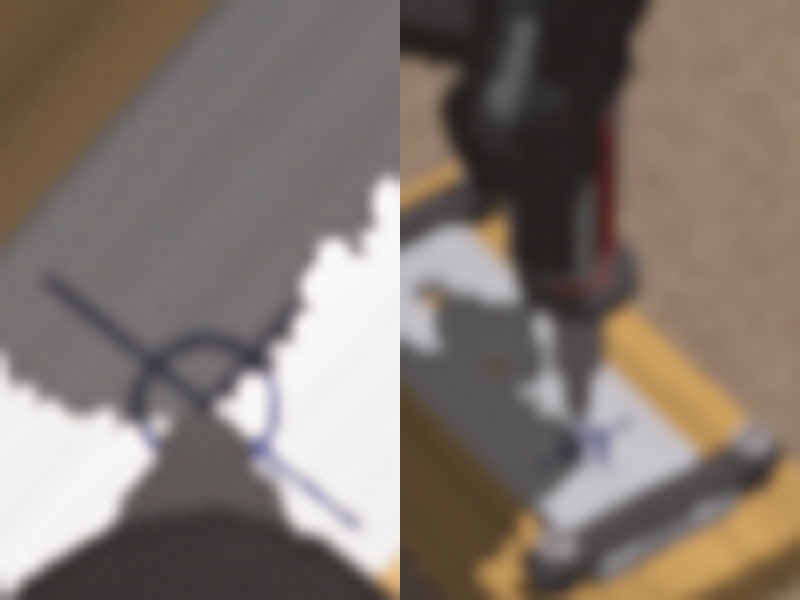

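```bash
python3 -m pendant '[[-0.12,0,0.1,0],[-0.12,0,0.2,0],[-0.12,0,0.2,0],[-0.12,0,0.2,0]]'; for k in 1 2 3; do python3 -m pendant '[[0,0,0.05,0],[0,0,0.1,0],[0,0,0.1,0]]' | egrep 'pos|wrist'; done
```

```text
time_s: 6.48
eef_pos: [0.4955, -0.027, 0.1221]
eef_rot: [-0.0, 0.135, 0.991, 0.0]
wrist_force: [0.1, -0.4, -2.3]
opening: 0.219
grasp_force: 60.2
eef_pos: [0.4955, -0.027, 0.1212]
wrist_force: [-0.1, -0.7, -2.1]
eef_pos: [0.4956, -0.027, 0.1202]
wrist_force: [-0.5, -0.6, -2.0]
eef_pos: [0.4956, -0.027, 0.1192]
wrist_force: [0.1, -0.2, -2.6]
```

```bash
python3 -m pendant '[[0,0,0.05,0],[0,0,0.1,0],[0,0,0.1,0]]' | egrep 'pos|wrist'
python3 - <<'E'
from h import *
im,K,T,i=cam("wrist"); im2,K,T,i=cam("side")
c=np.zeros((600,800,3),np.uint8)
c[:,:400]=cv2.resize(im[180:255,252:302],None,fx=8,fy=8,interpolation=2); c[:,400:]=cv2.resize(im2[210:285,245:295],None,fx=8,fy=8,interpolation=2); save("c7.png",c)
E
```

```text
eef_pos: [0.4956, -0.027, 0.1182]
wrist_force: [0.0, 0.4, -1.3]
```

View pics/c7.png

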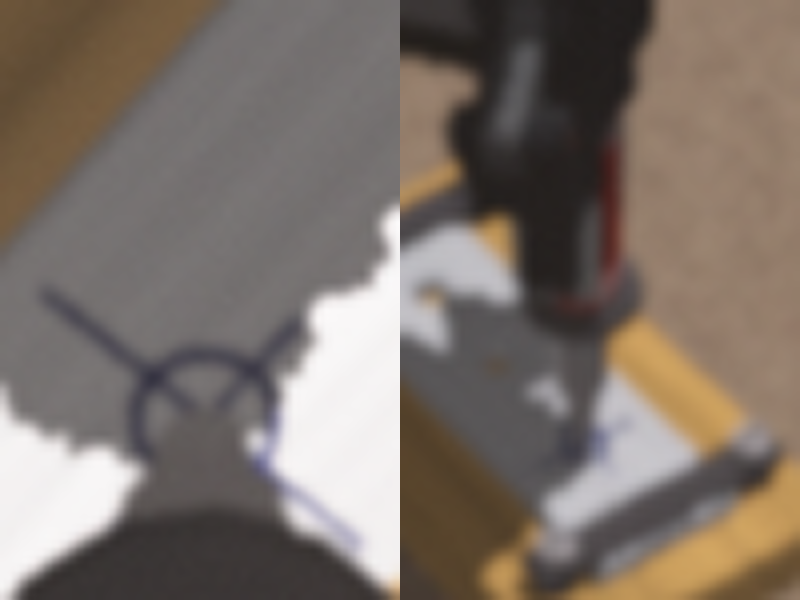

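Tip is inside the ring in both views, within about 2 mm of the cross. I'll nudge it slightly and feel for contact.

```bash
python3 -m pendant '[[-0.08,0,0,0],[-0.08,0,0.05,0],[-0.08,0,0.05,0]]' | egrep 'pos|wrist';  python3 -m pendant '[[0,0,0.05,0],[0,0,0.1,0],[0,0,0.1,0]]' | egrep 'pos|wrist'; python3 -m pendant '[[0,0,0.05,0],[0,0,0.1,0],[0,0,0.1,0]]' | egrep 'pos|wrist'
```

```text
eef_pos: [0.4964, -0.0273, 0.1178]
wrist_force: [-0.4, -0.3, -2.0]
eef_pos: [0.4963, -0.0272, 0.1167]
wrist_force: [0.1, -0.1, -2.1]
eef_pos: [0.4964, -0.0273, 0.1157]
wrist_force: [0.0, 0.2, -2.2]
```

```bash
python3 -m pendant '[[0,0,0.05,0],[0,0,0.1,0],[0,0,0.1,0]]' | egrep 'pos|wrist'; python3 -m pendant '[[0,0,0.05,0],[0,0,0.1,0],[0,0,0.1,0]]' | egrep 'pos|wrist';python3 -m pendant '[[0,0,0.05,0],[0,0,0.1,0],[0,0,0.1,0]]' | egrep 'pos|wrist'
```

```text
eef_pos: [0.4966, -0.0273, 0.1151]
wrist_force: [-0.4, -0.2, 1.9]
eef_pos: [0.4966, -0.0273, 0.114]
wrist_force: [-0.7, 0.7, 3.5]
eef_pos: [0.4966, -0.0273, 0.1129]
wrist_force: [-0.2, -0.1, 3.5]
```

Contact at z≈0.1155. I'll keep pressing to the snap.

```bash
python3 -m pendant '[[0,0,0.1,0],[0,0,0.15,0],[0,0,0.2,0],[0,0,0.2,0]]' | egrep 'pos|wrist';python3 -m pendant '[[0,0,0.05,0],[0,0,0.1,0],[0,0,0.1,0]]' | egrep 'pos|wrist';python3 -m pendant '[[0,0,0.05,0],[0,0,0.1,0],[0,0,0.1,0]]' | egrep 'pos|wrist';python3 -m pendant '[[0,0,0.05,0],[0,0,0.1,0],[0,0,0.1,0]]' | egrep 'pos|wrist'
```

```text
eef_pos: [0.4969, -0.0274, 0.1114]
wrist_force: [-1.5, 0.7, 8.8]
eef_pos: [0.4971, -0.0274, 0.1107]
wrist_force: [-2.3, 0.2, 9.3]
eef_pos: [0.4969, -0.0274, 0.1095]
wrist_force: [-2.0, 0.8, 6.4]
eef_pos: [0.4967, -0.0273, 0.1082]
wrist_force: [-1.5, 0.5, 5.7]
```

```bash
python3 -m pendant '[[0,0,0.05,0],[0,0,0.1,0],[0,0,0.1,0]]' | egrep 'pos|wrist';python3 -m pendant '[[0,0,0.03,0],[0,0,0.05,0],[0,0,0.05,0]]' | egrep 'pos|wrist'
```

```text
eef_pos: [0.4966, -0.0273, 0.107]
wrist_force: [-0.5, -0.2, 3.8]
eef_pos: [0.4965, -0.0273, 0.1062]
wrist_force: [-0.6, -0.6, 2.7]
```

```bash
python3 -m pendant '[[0,0,0.03,0],[0,0,0.05,0],[0,0,0.05,0]]' | egrep 'pos|wrist';python3 -m pendant '[[0,0,0.03,0],[0,0,0.05,0],[0,0,0.05,0]]' | egrep 'pos|wrist'
```

```text
eef_pos: [0.4966, -0.0273, 0.106]
wrist_force: [-0.7, 0.9, 5.9]
eef_pos: [0.4968, -0.0274, 0.1059]
wrist_force: [-1.3, 0.3, 6.9]
```

The force dropped after the snap and is now just starting to rise at the stop: fired. Lifting off and returning to above the holder.

```bash
python3 -m pendant '[[0,0,-1,0],[0,0,-2.5,0],[0,0,-5,0],[0,0,-8,0],[0,0,-10,0],[0,0,-10.8,0],[0,0,-10.8,0],[0,0,-10.8,0]]'
python3 - <<'E'
from h import *
t=tool(); print(t.round(4)); print((t[:3,:3].T@(np.array([.4735,.1922,.1005])-t[:3,3])*100).round(2))
E
```

```text
time_s: 11.83
eef_pos: [0.4958, -0.0271, 0.2124]
eef_rot: [-0.001, 0.136, 0.991, 0.0]
wrist_force: [-0.4, -0.4, -2.7]
opening: 0.216
grasp_force: 60.4
[[-9.633e-01  2.685e-01 -1.100e-03  4.958e-01]
 [ 2.685e-01  9.633e-01  3.000e-04 -2.710e-02]
 [ 1.100e-03 -0.000e+00 -1.000e+00  2.124e-01]
 [ 0.000e+00  0.000e+00  0.000e+00  1.000e+00]]
[ 8.02 20.53 11.19]
```

```bash
python3 -m pendant '[[1.4,3.5,0,0],[2.8,7,0,0],[4.2,10.5,0,0],[5.6,14,0,0],[7,17.5,0,0],[7.8,20,0,0],[8,20.5,0,0],[8,20.5,0,0],[8,20.5,0,0],[8,20.5,0,0]]'
python3 - <<'E'
from h import *
im,K,T,i=cam("wrist"); t=tool(); np.savez("w8.npz",im=im,K=K,T=T); print(t[:3,3])
g=cv2.cvtColor(im,cv2.COLOR_RGB2GRAY); o=cv2.cvtColor(np.load("w3.npz")["im"],cv2.COLOR_RGB2GRAY)
for n,x in(("now",g),("w3",o)):
    m=(x<75).astype(np.uint8); m[:190]=0; m[220:]=0; m[:,:262]=0; m[:,298:]=0
    k,l,st,ce=cv2.connectedComponentsWithStats(m); j=1+st[1:,4].argmax(); print(n,st[j],ce[j])
# punch in image: change vs w3
print("tool-fixed shift near cap/collar:",cv2.phaseCorrelate(np.float32(o[255:395,235:320]),np.float32(g[255:395,235:320])))
E
```

```text
time_s: 12.67
eef_pos: [0.474, 0.1905, 0.2122]
eef_rot: [-0.001, 0.136, 0.991, -0.001]
wrist_force: [0.2, -0.1, -1.7]
opening: 0.218
grasp_force: 60.3
[0.4742447  0.1904154  0.21251317]
now [271 193  19  19 271] [280.29151292 202.39483395]
w3 [270 196  19  19 274] [278.93065693 204.95620438]
tool-fixed shift near cap/collar: ((0.09578874194394871, -0.05847211143006348), 0.9443664121039119)
```

```bash
python3 -m pendant '[[0.13,0.2,0,0],[0.13,0.2,1,0],[0.13,0.2,2.5,0],[0.13,0.2,4,0],[0.13,0.2,5,0],[0.13,0.2,5,0]]' | egrep 'pos|wrist'; python3 -m pendant '[[0,0,0.5,0],[0,0,1,0],[0,0,1.5,0],[0,0,2,0],[0,0,2,0]]' | egrep 'pos|wrist'
```

```text
eef_pos: [0.4719, 0.1932, 0.1604]
wrist_force: [-0.1, -0.8, -2.5]
eef_pos: [0.4731, 0.1939, 0.1424]
wrist_force: [0.1, -0.2, -2.1]
```

```bash
python3 -m pendant '[[0,-0.1,0.5,0],[0,-0.1,1,0],[0,-0.1,1.5,0],[0,-0.1,1.5,0]]' | egrep 'pos|wrist'; python3 -m pendant '[[0,0,0.5,0],[0,0,1,0],[0,0,1.5,0],[0,0,1.8,0],[0,0,1.8,0],[0,0,1.8,0]]' | egrep 'pos|wrist'
```

```text
eef_pos: [0.4726, 0.1929, 0.127]
wrist_force: [0.1, -0.2, -2.6]
eef_pos: [0.4732, 0.193, 0.11]
wrist_force: [-0.1, -0.7, -2.2]
```

Entered freely. Now seating it.

```bash
python3 -m pendant '[[0,0,0.3,0],[0,0,0.6,0],[0,0,0.8,0],[0,0,0.8,0]]' | egrep 'pos|wrist'; python3 -m pendant '[[0,0,0.05,0],[0,0,0.1,0],[0,0,0.1,0]]' | egrep 'pos|wrist'
```

```text
eef_pos: [0.473, 0.193, 0.1018]
wrist_force: [0.2, 1.2, -2.2]
eef_pos: [0.4734, 0.193, 0.1013]
wrist_force: [0.7, -0.5, -1.3]
```

```bash
python3 -m pendant '[[0,0,0.05,0],[0,0,0.08,0],[0,0,0.08,0]]' | egrep 'pos|wrist'; python3 -m pendant '[[0,0,0.03,0],[0,0,0.06,0],[0,0,0.06,0]]' | egrep 'pos|wrist'
```

```text
eef_pos: [0.4734, 0.193, 0.1005]
wrist_force: [-0.3, -0.0, -3.8]
eef_pos: [0.4735, 0.1931, 0.1005]
wrist_force: [-2.9, -0.3, 5.1]
```

Seated (contact at z=0.1005, the same as at the grasp). Releasing.

```bash
python3 -m pendant '[[0,0,0,0],[0,0,0,0],[0,0,0,0],[0,0,0,0],[0,0,0,0],[0,0,0,0],[0,0,0,0],[0,0,0,0],[0,0,0,0]]' 1; python3 -m pendant '[[0,0,-1,0],[0,0,-3,0],[0,0,-6,0],[0,0,-9,0],[0,0,-12,0],[0,0,-14,0],[0,0,-14,0],[0,0,-14,0],[0,0,-14,0]]'
python3 - <<'E'
from h import *
for n in("side","wrist"):
    im,K,T,i=cam(n); np.savez(n+"9.npz",im=im,K=K,T=T)
    if n=="side":
        hsv=cv2.cvtColor(im,cv2.COLOR_RGB2HSV); m=(((hsv[...,0]<8)|(hsv[...,0]>165))&(hsv[...,1]>110)&(hsv[...,2]>60)).astype(np.uint8)
        k,l,st,ce=cv2.connectedComponentsWithStats(m); j=1+st[1:,4].argmax(); print(st[j],ce[j],"start [250 168 9 19 137] 254.6,177")
        a=np.load("side0.npz")["im"].astype(int)[155:225,235:285]; b=im.astype(int)[155:225,235:285]; d=abs(a-b).max(2)>30; print("changed px",d.sum(),np.argwhere(d).mean(0) if d.any() else "")
    else:
        g=im; cap=((im.min(2)>165)).astype(np.uint8); cap[:180]=0;cap[240:]=0;cap[:,:260]=0;cap[:,315:]=0
        k,l,st,ce=cv2.connectedComponentsWithStats(cap); j=1+st[1:,4].argmax(); print("cap",st[j],plane(K,T,*ce[j],.134))
E
```

```text
time_s: 16.3
eef_pos: [0.4734, 0.193, 0.0999]
eef_rot: [0.0, 0.135, 0.991, -0.0]
wrist_force: [-0.5, -0.2, -0.5]
opening: 0.992
grasp_force: 0.0
time_s: 17.05
eef_pos: [0.4729, 0.193, 0.2395]
eef_rot: [-0.0, 0.135, 0.991, -0.0]
wrist_force: [0.3, 0.2, 0.3]
opening: 0.999
grasp_force: 0.0
[251 168   9  19 132] [254.66666667 176.99242424] start [250 168 9 19 137] 254.6,177
changed px 84 [47.1547619   1.86904762]
cap [268 215  21  19 311] [0.47648515 0.19201614 0.134     ]
```

The side view matches the starting view: red blob rows 168–187, same centroid, so the punch is upright and seated.

```bash
python3 -c "
from bench import workorder; print(workorder.hand_in())"
```

```text
the job is handed in; nothing more can be done
None
```

The punch fired once inside the inked ring, about 1 mm from the cross by my estimate, with a peak push of about 11 N; it is back upright and seated in its holder, released, nothing else was touched, and the job was handed in at about 17 s of the 72 s (one early 1 mm descent was typed inside a three-pass shell loop instead of as separate calls).

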